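Tap jammed sample tubes out of a tilted bottle

ROBOT

A 6-joint arm with a two-finger parallel gripper is mounted at the origin on the work surface. World frame = base frame: x ahead of the robot, y to its left, z up, the work surface at z = 0. Lengths are in mm, angles in rad, forces in N, time in s.
With the tool pointing down it reaches from about 300 to 825 mm from the base axis. Payload 5.4 kg.
Tool frame: the origin (TCP) lies at the centre of the arm's flange, where the gripper is bolted on; the fingertips stand 190 mm ahead of it and the grasp point (between the pads) lies 171 mm ahead of it; y points along the fingers, x is the direction in which the jaws open and shut, and the axes are right-handed (so a half turn about y gives the same grasp; the last joint's range is limited). The gripper opens to 92 mm and grips with 3 to 60 N. Pads are 20 mm wide; open, the fingers measure 128 mm over their backs; the gripper's body (75 mm by 189 mm) begins 69 mm behind the grasp point.
Start: joints at [-1.338, 0.158, 1.597, -0, 1.386, -0.21], TCP at [246.346, -519.539, 404.701] pointing down, gripper open.
Joint ranges: [-2.91, 2.91], [-0.94, 2.29], [0.18, 2.7], [-1.29, 4.43], [0.17, 2.64], [-3, 3]. Speed limits (rad/s): [2.57, 2.57, 3.14, 3.14, 3.14, 3.14].

INTERFACE

Orientations are given as a unit quaternion [w, x, y, z].
In Python, from workcell import bot, viewer, close_job gives the robot as it stands.
- The arm moves only by the shell command python3 -m creep 'ROWS' [FORCE]. ROWS is JSON, a list of rows, each an object of numbers: "claw": the closure, from 0 (fully open) to 1 (shut); "tx", "ty", "tz": the shift along the world's x, y, z in units of 40 mm (1.0 is 40 mm); "roll": the turn about the world's z in units of 5 degrees (1.0 is 5 degrees). A call has exactly 10 rows; each row is the pose to reach, as a shift and turn from the pose commanded when the call began; what a row does not reach only later rows make up. A row lasts 1/8 s, in which the tool goes at most 62.5 mm and 10.7 degrees, less where a joint would pass 70% of its speed; a pose out of reach is approached as far as the arm can. A call with a gripper value outside its range is refused whole. The fingers move at their own pace and stop on an object; FORCE is the grip in N (left out, the last holds). Time passes only in rows, so rows that repeat a pose let the fingers close, or fill a call up. It gives the time, the measured TCP pose, the force and the opening at its end, in the units of the state.
- bot.get_state(): the state, without advancing time (a new reading comes with each control period).
- viewer.camera(name): name is "scene" or "top" or "wrist"; returns the picture (420x560x3 uint8, red, green, blue); there is no depth.
- viewer.camera_model(name): a dict with "fx", "fy", "cx", "cy" (pixels), "world_to_cam" (4x4, takes a point from world to camera coordinates); the wrist camera has in their place "hand_eye" (4x4, takes a point from camera to tool coordinates, whose origin is the TCP and whose axes are the tool frame's). Camera axes: x right, y up, looking along -z (the intrinsics and any distortion apply to the point x, -y, -z); pixel columns grow to the right and rows downward; lengths in mm; the calibration is good to about 2 mm. A picture is of the moment at which its call begins: read the wrist's pose just before it. camera_model takes no time and is no camera call.
- close_job(): hands the job in, once; it reports no verdict.
Trained networks look in the newest picture that a camera, given by its name, has taken for a name from the list of things; names that differ only in an ending like _2 or _b are one class to them, and where a whole thing is asked for, a point or a joint stands for the part that bears it (a point fixed in the world has none). Each returns a list of dicts, best first, with "confidence" (0 to 1); they miss things now and then, are a little off and sometimes report something else, mostly with a low value. They report only what shows in the picture. A call takes as long as a camera call.
- viewer.find_in(camera, label): "centre" ([x, y, z] in mm, in world coordinates, good to about 4 mm: the middle of the surface that is visible of it).
- viewer.silhouettes(camera, label): "mask" (420x560 bool, what is visible of it).
The state is a dict: "t": time; "q": joint angles; "joint_velocities": joint speeds; "joint_torque": joint torques, N m; "ee_pos": TCP position; "ee_rot": TCP orientation; "wrist_force": force on the tool from outside, world axes, zero at the start; "wrist_torque": the same for the moment, N m; "opening": finger opening in mm.
Only numpy, scipy, OpenCV 4.12 (cv2) and the standard library are available. Lean on these libraries where they do the work, as an engineer would, in place of code of your own. Each camera call takes 0.05 s, during which the arm holds its last target.

TASK

Three capped sample tubes are jammed across the neck of the glass bottle that is clamped mouth-down on the lab stand. Set the blue tray flat on the bench under the bottle's mouth, then tap the side of the bottle with the fingertips, briskly but not hard, as often as it takes, until all three tubes have dropped into the tray. Keep your fingers off the tubes, leave the tray standing under the mouth, and do not shift the other things on the bench.

Things in the scene. Friction and masses are not known exactly. Their poses are not given: they have to be found in the camera images.
- stand: Lab stand, fixed: grey base plate and upright steel rod 12 mm thick, 460 mm high. Origin: on the bench exactly below the bottle's mouth. Its x axis is level and points the way the bottle rises; -x is the open side where one works, roughly towards the robot; z up. In this frame the plate (16 mm thick) covers x 70 to 214, y -80 to 150 mm; the rod is at x 106, y 110 mm.
- lamp_bar (a point): Centre of the slim LED bar lamp fixed to the stand's rod, level above the bottle: 30 x 280 x 16 mm, long across the bottle, underside 377 mm above the bench. A gripper pointing straight down onto the bottle's body meets it; one that leans back towards the open side, up to 45 degrees, clears it.
- bottle: Clear glass bottle clamped mouth-down at 45 degrees. Origin: centre of its mouth, 115 mm above the bench. Its z axis runs up the bottle's axis from mouth to base (45 degrees above level, over the stand's +x); its -x axis is the outward normal of its upper side (45 degrees up, facing the open side); +x points square into that side.
- bottle_centre (a point): Middle of the same bottle, on its axis, 90 mm from the mouth. Bottle 181 mm long: neck 44 mm outside, 36 mm inside for the first 31 mm from the mouth; shoulder widening over the next 35 mm; then the body, 86 mm in diameter, to the base.
- flank (a point): Point on the upper side of the bottle's body, 80 mm from the mouth: a good place to tap, square along the bottle's +x axis. The side gives about 1 mm per newton and springs back. Brisk taps, 0.1 to 0.3 m/s, that push it in about 10 mm shake the tubes loose, usually within 1 to 8 taps; slow pushes do not.
- clamp (a point): Centre of the clamp band round the bottle (137 to 163 mm from the mouth). Its arm runs level to the rod, on the stand's +y side. The clamp is springy: the bottle nods about this point and sways about the rod, and returns by itself.
- tray_centre (a point): Blue plastic tray, open on top, 200 mm (its x) by 140 mm (its y), 46 mm high, 0.2 to 0.3 kg, walls and floor 4 mm. Point: its centre, 23 mm above the bench. It slides easily. Tubes fall up to 40 mm in front of the mouth (stand -x): best set lengthwise along the stand's x axis, its centre 45 mm in front of the mouth, clear of the base plate.
- tray_rim (a point): Middle of the tray's rim at its -x end (the +x end is the same). The rim is a round bead 9 mm thick along all four upper edges, centred 41.5 mm above the bench, 95.5 mm (ends) and 65.5 mm (sides) from the tray's centre; it can be pinched from above, one finger inside the tray.
- tube0: Sample tube, white with an orange screw cap, 60 mm long, 13 mm thick (cap 15 mm), about 12 g. Origin at its centre, z axis towards the cap. Starts in the bottle: one tube is jammed crosswise where the shoulder narrows to the neck, about 55 mm from the mouth, and the two others are stuck behind it.
- tube1: Sample tube, white with an orange screw cap, 60 mm long, 13 mm thick (cap 15 mm), about 12 g. Origin at its centre, z axis towards the cap. Starts in the bottle: one tube is jammed crosswise where the shoulder narrows to the neck, about 55 mm from the mouth, and the two others are stuck behind it.
- tube2: Sample tube, white with an orange screw cap, 60 mm long, 13 mm thick (cap 15 mm), about 12 g. Origin at its centre, z axis towards the cap. Starts in the bottle: one tube is jammed crosswise where the shoulder narrows to the neck, about 55 mm from the mouth, and the two others are stuck behind it.
- tipbox: Bystander, loose: blue pipette-tip box with clear lid, 122 x 86 x 78 mm; origin at the centre of its underside.
- reagent: Bystander, loose: glass reagent bottle with blue cap, 72 mm across, 150 mm high; origin at the centre of its underside.
- spray: Bystander, loose: yellow spray bottle, 72 mm across, 190 mm high; origin at the centre of its underside.
- tube_rack: Bystander, loose: white tube rack holding capped tubes, 90 x 210 x 64 mm; origin at the centre of its underside.
- beaker: Bystander, loose: glass beaker, 80 mm across, 105 mm high; origin at the centre of its underside.

How it is judged (in metres and radians):
On the way, in this order (a step that is already met when the one before it is completed fails the run):
1. the tray stands flat on the bench under the bottle's mouth (x of bottle in the frame of tray_centre between -0.075 and 0.075 m and y of bottle in the frame of tray_centre between -0.045 and 0.045 m and angle between tray_centre's own z axis and vertical below 0.06 rad and height (world z) of tray_centre below 0.03 m), for 0.3 s.
2. the bottle is tapped with the fingers, the tray still under its mouth (all of step 1 and contact force between the fingers and bottle above 1 N).
At the end, for the whole second after the job is handed in: All three tubes lie in the tray (centres inside its walls, within 30 mm above its half-height), and the tray stands flat on the bench (tilt under 0.06 rad) with the centre of the bottle's mouth above it: within 75 mm of the tray's centre along its length and 45 mm across (all of step 1 and x of tube0 in the frame of tray_centre between -0.1 and 0.1 m and y of tube0 in the frame of tray_centre between -0.07 and 0.07 m and z of each of tube0, tube1, tube2 in the frame of tray_centre below 0.03 m and x of tube1 in the frame of tray_centre between -0.1 and 0.1 m and y of tube1 in the frame of tray_centre between -0.07 and 0.07 m and x of tube2 in the frame of tray_centre between -0.1 and 0.1 m and y of tube2 in the frame of tray_centre between -0.07 and 0.07 m); the robot touches nothing.
It fails at once if the bottle is struck or pushed hard (over 50 N) (contact force between any of the fingers, the arm and bottle above 50 N).
It fails at once if a tube is touched by the robot (contact force between any of the fingers, the arm and tube0 above 0.3 N or contact force between any of the fingers, the arm and tube1 above 0.3 N or contact force between any of the fingers, the arm and tube2 above 0.3 N).
It fails at once if a bystander is shifted by more than 30 mm (distance of any of tipbox, reagent, spray, tube_rack, beaker from where it was at the start of the episode above 0.03 m).
It also fails if it takes over 54 s, if anything falls off the work surface, if the arm or the gripper's body presses on something with over 40 N, if the wrist force passes 120 N, or if a joint passes its speed limit or range.

## Working session

There is one attempt and no reset: what is moved stays moved. The work goes in short steps, Python scripts to look and compute and a shell command to move; the robot and the scene stay as the last step left them, time stands still between calls to the robot, and variables do not carry over. Pictures are saved under pics/ and viewed, and the job is handed in when it is done.

```bash
ls; mkdir -p pics; python3 - <<'E'
from workcell import bot, viewer
import cv2
s=bot.get_state();print(s)
for c in ["scene","top","wrist"]:
    cv2.imwrite(f"pics/{c}0.png",viewer.camera(c)[:,:,::-1])
    print(c,viewer.camera_model(c))
E
```

```text
pics
{'t': 0.0, 'q': array([-1.33811542e+00,  1.59013006e-01,  1.59822755e+00, -4.22584804e-05,
        1.38619600e+00, -2.10095891e-01]), 'joint_velocities': array([ 0.00053566, -0.0013819 , -0.00044946,  0.00057815, -0.00045771,
        0.00202931]), 'joint_torque': array([ 1.45275997e-03, -3.85570943e+01, -3.22110701e+01,  7.03173224e-02,
        3.77198006e-02, -1.39459780e-04]), 'ee_pos': array([ 246.2703136 , -519.28004309,  403.74119402]), 'ee_rot': array([ 0.59803539, -0.59714491,  0.37847851, -0.37752568]), 'wrist_force': array([-0.34043965,  0.88349297,  0.87786136]), 'wrist_torque': array([ 0.02111962,  0.03880787, -0.01186405]), 'opening': 91.92123444781062}
scene {'fx': 483.78791020425643, 'fy': 483.78791020425643, 'cx': 282.0866353809617, 'cy': 207.86949870547537, 'world_to_cam': array([[-4.26914523e-01,  9.04237233e-01,  9.95069595e-03,
         2.30779505e+02],
       [-7.64656902e-01, -3.66845495e-01,  5.29834129e-01,
         2.64044935e+02],
       [ 4.82746115e-01,  2.18585016e-01,  8.48042911e-01,
        -2.02946764e+03],
       [ 0.00000000e+00,  0.00000000e+00
[... 272 characters left out ...]
8e-01,  1.38130337e-02,  9.27870579e-02,
        -5.45630193e+02],
       [-9.28634611e-02,  4.99522536e-03,  9.95666322e-01,
        -1.37840300e+03],
       [ 0.00000000e+00,  0.00000000e+00,  0.00000000e+00,
         1.00000000e+00]])}
wrist {'fx': 341.8582297525608, 'fy': 341.8582297525608, 'cx': 277.5662571884314, 'cy': 213.16310355650944, 'hand_eye': array([[ 9.99999748e-01,  5.08519663e-04, -4.95339076e-04,
         1.63266759e+00],
       [-6.13499149e-04,  2.67991334e-01, -9.63421127e-01,
         2.00694286e+01],
       [-3.57172007e-04,  9.63421188e-01,  2.67991579e-01,
         7.64005903e+01],
       [ 0.00000000e+00,  0.00000000e+00,  0.00000000e+00,
         1.00000000e+00]])}
```

View pics/scene0.png

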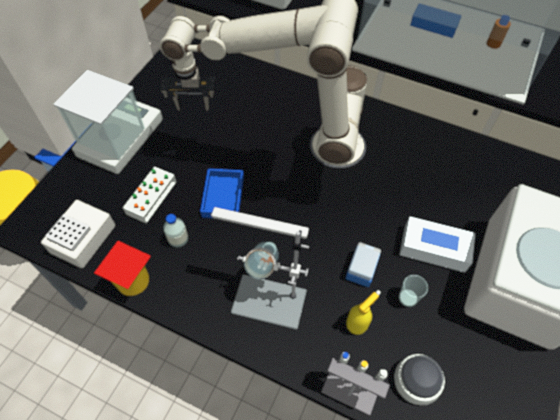

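View pics/top0.png

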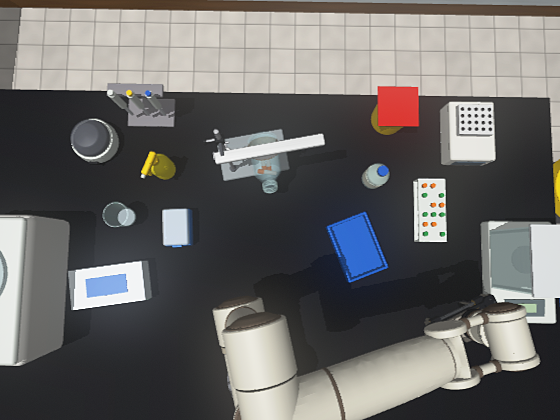

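View pics/wrist0.png

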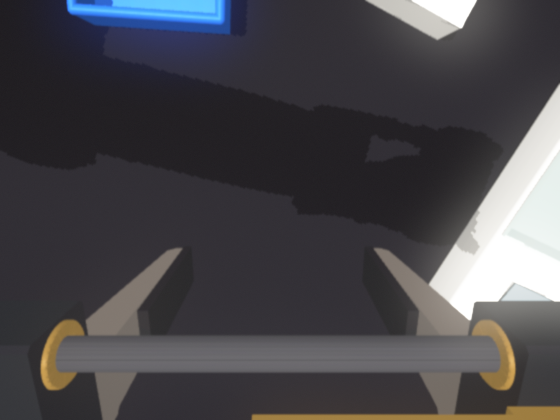

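```bash
python3 - <<'E'
from workcell import bot, viewer
import numpy as np
from scipy.spatial.transform import Rotation as R
q=bot.get_state()['ee_rot'];print(R.from_quat(np.r_[q[1:],q[0]]).as_matrix().round(3))
for c in ["scene","top"]:
    for l in ["tray_centre","tray_rim","bottle","bottle_centre","flank","lamp_bar","clamp","stand","tipbox","reagent","spray","tube_rack","beaker","tube0"]:
        r=viewer.find_in(c,l)
        print(c,l,[(np.round(x['centre']),round(x['confidence'],2)) for x in r[:4]])
print(bot.get_state()['t'])
E
```

```text
[[ 0.428 -0.     0.904]
 [-0.904  0.001  0.428]
 [-0.001 -1.     0.   ]]
scene tray_centre [(array([ 415., -316.,    8.]), 0.85)]
scene tray_rim []
scene bottle [(array([720.,  12., 240.]), 0.55), (array([714.,  30.,  16.]), 0.42)]
scene bottle_centre [(array([717.,  10., 243.]), 0.74)]
scene flank [(array([680.,   2., 392.]), 0.7), (array([718.,   9., 240.]), 0.67), (array([ 419., -322.,    5.]), 0.36)]
scene lamp_bar [(array([681.,   2., 394.]), 0.85)]
scene clamp [(array([717.,  12., 232.]), 0.59)]
scene stand [(array([716.,  33.,  18.]), 0.69)]
scene tipbox [(array([513., 288.,  81.]), 0.84)]
scene reagent [(array([ 683., -351.,   95.]), 0.62)]
scene spray [(array([707., 351., 113.]), 0.6)]
scene tube_rack [(array([ 571., -542.,   52.]), 0.95), (array([723.,  11., 236.]), 0.58)]
scene beaker [(array([505., 476.,  65.]), 0.91)]
scene tube0 [(array([ 570., -540.,   53.]), 0.28)]
top tray_centre [(array([ 429., -310.,    3.]), 0.73), (array([ 556., -544.,   49.]), 0.61)]
top tray_rim [(array([ 430., -311.,    6.]), 0.93), (array([667.,  -5., 216.]), 0.3)]
top bottle [(array([670.,  -7., 215.]), 0.92), (array([ 555., -546.,   46.]), 0.23)]
top bottle_centre [(array([665.,  -6., 217.]), 0.72)]
top flank [(array([673.,  -3., 215.]), 0.67)]
top lamp_bar [(array([673.,  -5., 394.]), 0.76)]
top clamp [(array([666.,  -6., 221.]), 0.86)]
top stand [(array([682.,  17., 234.]), 0.58), (array([ 658., -350.,  103.]), 0.42)]
top tipbox [(array([485., 284.,  77.]), 0.95), (array([ 430., -309.,    5.]), 0.35)]
top reagent [(array([ 656., -349.,  103.]), 0.9), (array([670.,  -5., 216.]), 0.73)]
top spray [(array([671., 336., 121.]), 0.98)]
top tube_rack [(array([ 558., -547.,   50.]), 0.87)]
top beaker [(array([527., 491.,  58.]), 0.91)]
top tube0 []
1.55
```

```bash
python3 - <<'E'
import cv2
t=cv2.imread("pics/top0.png");s=cv2.imread("pics/scene0.png")
cv2.imwrite("pics/topA.png",cv2.resize(t[110:230,200:340],None,fx=5,fy=5,interpolation=cv2.INTER_CUBIC))
cv2.imwrite("pics/sceneA.png",cv2.resize(s[190:340,195:335],None,fx=4,fy=4,interpolation=cv2.INTER_CUBIC))
cv2.imwrite("pics/topB.png",cv2.resize(t[200:295,310:405],None,fx=6,fy=6,interpolation=cv2.INTER_CUBIC))
E
```

```text
(no output)
```

View pics/topA.png

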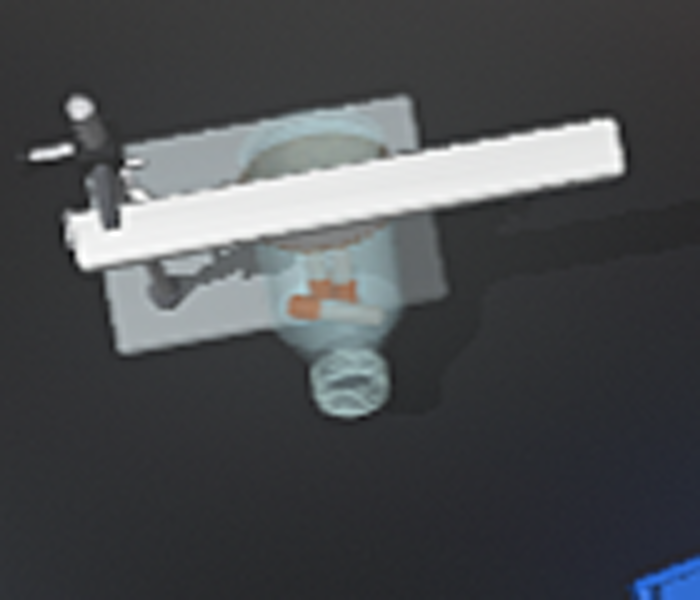

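View pics/sceneA.png

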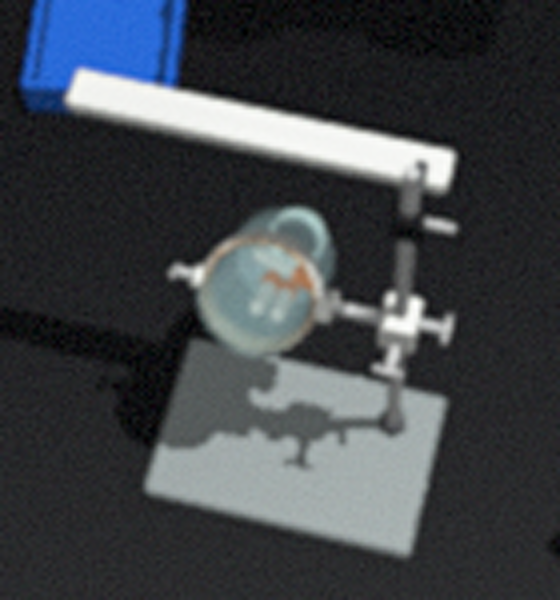

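View pics/topB.png

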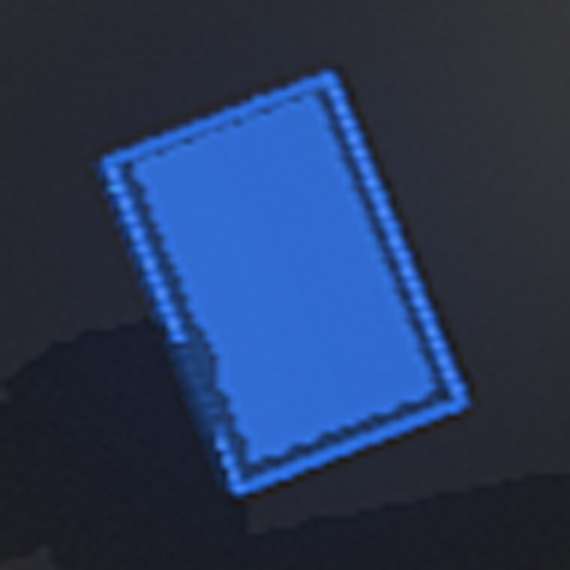

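```bash
cat > h.py <<'E'
import numpy as np
from scipy.optimize import least_squares
def proj(m,P):
    W=m['world_to_cam'];P=np.atleast_2d(P);C=P@W[:3,:3].T+W[:3,3]
    return np.c_[m['cx']+m['fx']*C[:,0]/-C[:,2], m['cy']+m['fy']*(-C[:,1])/-C[:,2]]
def place(p,L):
    x,y,a=p;L=np.atleast_2d(np.array(L,float));c,s=np.cos(a),np.sin(a)
    return np.c_[x+c*L[:,0]-s*L[:,1],y+s*L[:,0]+c*L[:,1],L[:,2]]
def fit(obs,p0):  # obs list of (model,L,uv)
    f=lambda p:np.concatenate([(proj(m,place(p,L))-uv).ravel() for m,L,uv in obs])
    r=least_squares(f,p0,loss='soft_l1');return r.x,f(r.x)
E
python3 - <<'E'
from h import *
from workcell import viewer
T=viewer.camera_model("top");S=viewer.camera_model("scene")
pl=lambda x,y:[x,y,16]
ot=(T,[pl(214,-80),pl(70,-80),pl(70,150)],np.array([[411,97],[445,293],[120,352]])/5+[200,110])
os=(S,[pl(214,150),pl(214,-80),pl(70,150),pl(70,-80)],np.array([[410,555],[147,490],[447,398],[190,343]])/4+[195,190])
for n,o in (("top",[ot]),("scene",[os]),("both",[ot,os])):
    p,e=fit(o,[600,0,0]);print(n,p.round(3),e.round(1))
print("mouth px top",proj(T,place(p,[0,0,115])), (proj(T,place(p,[0,0,115]))-[200,110])*5)
c=lambda x,y,z:[x,y,z]
lt=(T,[c(15,-140,393),c(-15,-140,393),c(-15,140,393)],np.array([[610,118],[625,172],[85,270]])/5+[200,110])
ls=(S,[c(15,-140,393),c(-15,-140,393),c(-15,140,393)],np.array([[68,102],[80,68],[455,150]])/4+[195,190])
for o in ([lt],[ls],[lt,ls]):
    q,e=fit(o,[676,-4,0.1]);print("lamp",q.round(3),e.round(1))
    d=q[:2]-p[:2];a=p[2];print(" in stand",d@[np.cos(a),np.sin(a)],d@[-np.sin(a),np.cos(a)])
tr=(T,[c(100,70,43),c(100,-70,43),c(-100,-70,43),c(-100,70,43)],np.array([[102,160],[332,70],[468,403],[237,495]])/6+[310,200])
t,e=fit([tr],[430,-310,0.3]);print("tray",t.round(3),e.round(1))
E
```

```text
top [ 6.09078e+02 -1.62930e+01  1.89000e-01] [ 0.1 -0.9  0.7  0.5 -0.8  0.2]
scene [ 6.14968e+02 -1.37590e+01  2.06000e-01] [ 0.4  0.3 -0.9  0.7  0.1 -0.3  0.2 -1.1]
both [ 6.12051e+02 -1.45140e+01  1.97000e-01] [-1.  -1.8 -0.  -0.5 -1.4 -0.3 -0.2 -0.3 -1.2 -0.5 -0.  -0.7  0.2 -2.1]
mouth px top [[269.54352415 187.89512923]] [[347.71762073 389.47564614]]
lamp [ 6.70024e+02 -1.45340e+01  1.95000e-01] [ 0.9 -0.5  0.2  0.2 -1.5  0.2]
 in stand 56.85277003383663 -11.34343674967129
lamp [ 6.73208e+02 -1.04230e+01  1.98000e-01] [-0.5 -0.  -0.2 -0.2  0.8  0.1]
 in stand 60.778578835609316 -7.933246288191245
lamp [ 6.71075e+02 -1.27350e+01  1.94000e-01] [ 0.2 -0.9 -0.5 -0.2 -2.3 -0.2 -0.8 -1.1 -0.5 -1.1  0.3 -0.6]
 in stand 58.234966637433565 -9.784532811172642
tray [ 4.30806e+02 -3.06762e+02  3.85000e-01] [-0.6 -0.4  0.1 -0.7  0.7  0.3 -0.2  0.7]
```

```bash
python3 -m creep '[{"tx":0.6,"ty":1.1,"tz":-0.3,"roll":2,"claw":0},{"tx":1.2,"ty":2.2,"tz":-0.6,"roll":4,"claw":0},{"tx":1.8,"ty":3.3,"tz":-0.9,"roll":6,"claw":0},{"tx":2.4,"ty":4.42,"tz":-1.2,"roll":8,"claw":0},{"tx":2.4,"ty":4.42,"tz":-1.5,"roll":10,"claw":0},{"tx":2.4,"ty":4.42,"tz":-1.8,"roll":12,"claw":0},{"tx":2.4,"ty":4.42,"tz":-2.1,"roll":14,"claw":0},{"tx":2.4,"ty":4.42,"tz":-2.4,"roll":16,"claw":0},{"tx":2.4,"ty":4.42,"tz":-2.8,"roll":17.34,"claw":0},{"tx":2.4,"ty":4.42,"tz":-2.8,"roll":17.34,"claw":0}]' 25
python3 - <<'E'
from workcell import bot, viewer
import cv2
s=bot.get_state();print(s['t'],s['ee_pos'],s['ee_rot'],s['q'])
for c in ["scene","top","wrist"]:
    cv2.imwrite(f"pics/{c}1.png",viewer.camera(c)[:,:,::-1])
t=cv2.imread("pics/top1.png")
cv2.imwrite("pics/topB1.png",cv2.resize(t[190:340,270:420],None,fx=4,fy=4,interpolation=cv2.INTER_CUBIC))
E
```

```text
t: 2.8
ee_pos: [342.1, -342.3, 291.7]
ee_rot: [0.695, -0.693, -0.135, 0.135]
wrist_force: [-0.4, -0.6, -0.2]
opening: 91.9
2.8 [ 342.05665195 -342.28719157  291.66891733] [ 0.69499256 -0.69325123 -0.13456063  0.13520917] [-1.03610918e+00  4.45830196e-02  1.95600109e+00 -3.97501941e-05
  1.14363616e+00 -1.41995756e+00]
```

View pics/topB1.png

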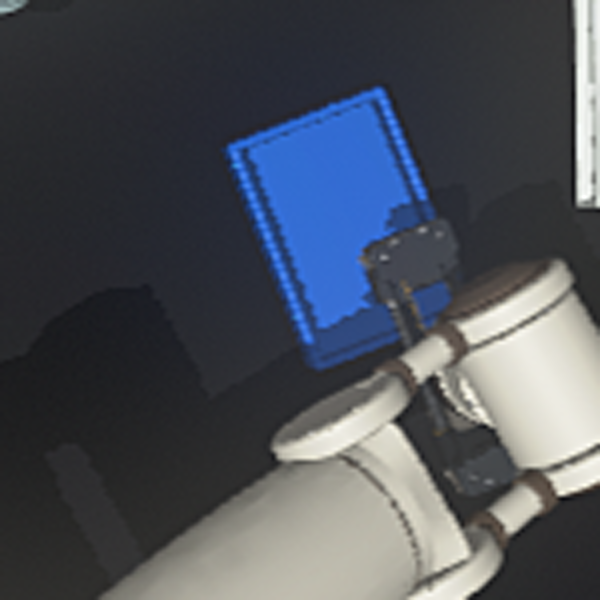

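View pics/wrist1.png

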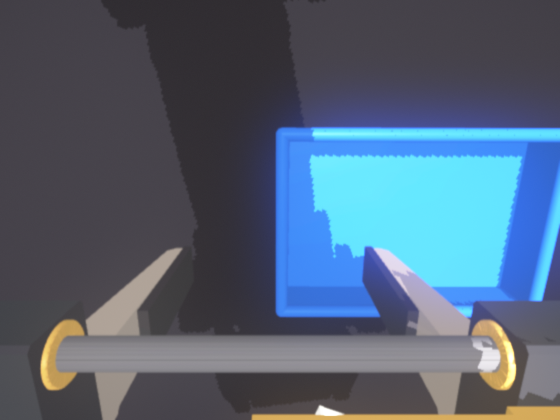

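View pics/scene1.png

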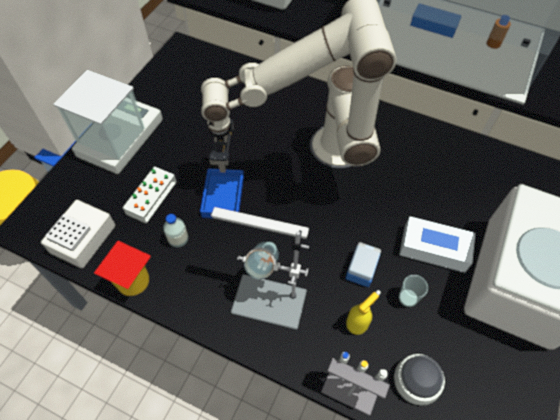

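```bash
cat >> h.py <<'E'
from scipy.spatial.transform import Rotation as R
def wray(m,s,uv,z):
    q=s['ee_rot'];Rw=R.from_quat(np.r_[q[1:],q[0]]).as_matrix();H=m['hand_eye']
    out=[]
    for u,v in uv:
        d=np.array([(u-m['cx'])/m['fx'],-(v-m['cy'])/m['fy'],-1])
        o=Rw@H[:3,3]+s['ee_pos'];dw=Rw@H[:3,:3]@d
        out.append(o+dw*(z-o[2])/dw[2])
    return np.array(out)
def rays(m,uv,z):
    W=m['world_to_cam'];o=-W[:3,:3].T@W[:3,3];out=[]
    for u,v in uv:
        d=W[:3,:3].T@np.array([(u-m['cx'])/m['fx'],-(v-m['cy'])/m['fy'],-1])
        out.append(o+d*(z-o[2])/d[2])
    return np.array(out)
E
python3 - <<'E'
from h import *
from workcell import bot,viewer
s=bot.get_state();m=viewer.camera_model("wrist")
P=wray(m,s,[(281,130),(281,310),(278,220)],43);print(P.round(1))
q=s['ee_rot'];Rw=R.from_quat(np.r_[q[1:],q[0]]).as_matrix();print(((P-s['ee_pos'])@Rw).round(1))
E
```

```text
[[ 320.9 -280.6   43. ]
 [ 370.9 -403.8   43. ]
 [ 342.1 -338.4   43. ]]
[[  3.2 250.4  66.3]
 [  3.6 250.5 -66.7]
 [  1.3 250.4   4.7]]
```

```bash
python3 -m creep '[{"tx":0.05,"tz":-0.7,"claw":0},{"tx":0.05,"tz":-1.4,"claw":0},{"tx":0.05,"tz":-2.03,"claw":0},{"tx":0.05,"tz":-2.03,"claw":0.5},{"tx":0.05,"tz":-2.03,"claw":1},{"tx":0.05,"tz":-2.03,"claw":1},{"tx":0.05,"tz":-2.03,"claw":1},{"tx":0.05,"tz":-2.03,"claw":1},{"tx":0.05,"tz":-2.03,"claw":1},{"tx":0.05,"tz":-2.03,"claw":1}]' 25
```

```text
invalid input
```

```bash
python3 -m creep '[{"tx":0.05,"ty":0,"tz":-0.7,"roll":0,"claw":0},{"tx":0.05,"ty":0,"tz":-1.4,"roll":0,"claw":0},{"tx":0.05,"ty":0,"tz":-2.03,"roll":0,"claw":0},{"tx":0.05,"ty":0,"tz":-2.03,"roll":0,"claw":0.5},{"tx":0.05,"ty":0,"tz":-2.03,"roll":0,"claw":1},{"tx":0.05,"ty":0,"tz":-2.03,"roll":0,"claw":1},{"tx":0.05,"ty":0,"tz":-2.03,"roll":0,"claw":1},{"tx":0.05,"ty":0,"tz":-2.03,"roll":0,"claw":1},{"tx":0.05,"ty":0,"tz":-2.03,"roll":0,"claw":1},{"tx":0.05,"ty":0,"tz":-2.03,"roll":0,"claw":1}]' 25
```

```text
t: 4.2
ee_pos: [344.4, -342.7, 211.5]
ee_rot: [0.694, -0.694, -0.135, 0.135]
wrist_force: [-0.6, 0.7, -0.6]
opening: 24.2
```

```bash
python3 -m creep '[{"tx":0,"ty":0,"tz":0,"roll":0,"claw":1},{"tx":0,"ty":0,"tz":0,"roll":0,"claw":1},{"tx":0,"ty":0,"tz":0,"roll":0,"claw":1},{"tx":0.1,"ty":0.25,"tz":0,"roll":-0.1,"claw":1},{"tx":0.3,"ty":0.7,"tz":0,"roll":-0.2,"claw":1},{"tx":0.55,"ty":1.27,"tz":0,"roll":-0.4,"claw":1},{"tx":0.8,"ty":1.85,"tz":0,"roll":-0.6,"claw":1},{"tx":1.05,"ty":2.4,"tz":0,"roll":-0.8,"claw":1},{"tx":1.3,"ty":3.0,"tz":0,"roll":-1.0,"claw":1},{"tx":1.5,"ty":3.5,"tz":0,"roll":-1.1,"claw":1}]' 30
python3 - <<'E'
from workcell import bot, viewer
import cv2
for c in ["top"]:
    cv2.imwrite(f"pics/{c}2.png",viewer.camera(c)[:,:,::-1])
E
```

```text
t: 5.45
ee_pos: [404.6, -201.3, 211.5]
ee_rot: [-0.7, 0.7, 0.102, -0.102]
wrist_force: [-0.6, -0.7, -0.4]
opening: 7.5
```

View pics/top2.png

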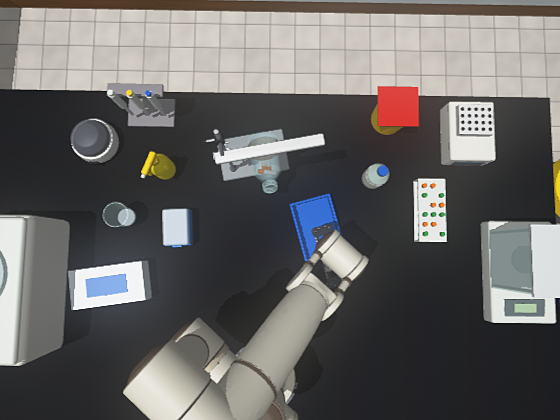

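```bash
python3 -m creep '[{"tx":0.25,"ty":0.57,"tz":0,"roll":-0.2,"claw":1},{"tx":0.5,"ty":1.14,"tz":0,"roll":-0.4,"claw":1},{"tx":0.75,"ty":1.7,"tz":0,"roll":-0.6,"claw":1},{"tx":1.0,"ty":2.28,"tz":0,"roll":-0.8,"claw":1},{"tx":1.25,"ty":2.85,"tz":0,"roll":-0.9,"claw":1},{"tx":1.5,"ty":3.42,"tz":0,"roll":-1.0,"claw":1},{"tx":1.65,"ty":3.8,"tz":0,"roll":-1.05,"claw":1},{"tx":1.75,"ty":4.0,"tz":0,"roll":-1.05,"claw":1},{"tx":1.75,"ty":4.0,"tz":0,"roll":-1.05,"claw":1},{"tx":1.75,"ty":4.0,"tz":0,"roll":-1.05,"claw":1}]' 30
python3 - <<'E'
from workcell import bot, viewer
import cv2
for c in ["top"]:
    cv2.imwrite(f"pics/{c}3.png",viewer.camera(c)[:,:,::-1])
t=cv2.imread("pics/top3.png")
cv2.imwrite("pics/topA3.png",cv2.resize(t[130:280,200:350],None,fx=4,fy=4,interpolation=cv2.INTER_CUBIC))
E
```

```text
t: 6.75
ee_pos: [474.2, -43.0, 211.5]
ee_rot: [0.704, -0.704, -0.07, 0.07]
wrist_force: [0.6, -0.3, 0.7]
opening: 7.7
```

View pics/topA3.png

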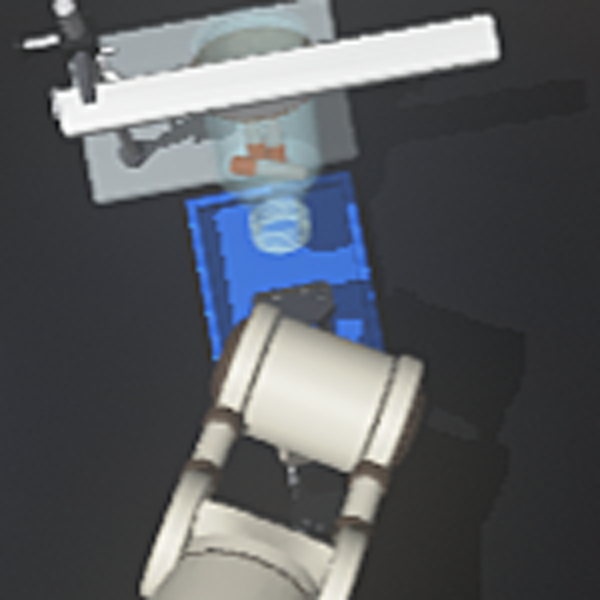

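```bash
python3 -m creep '[{"tx":0,"ty":0,"tz":0,"roll":0,"claw":0.6},{"tx":0,"ty":0,"tz":0,"roll":0,"claw":0.6},{"tx":0,"ty":0,"tz":0,"roll":0,"claw":0.6},{"tx":0,"ty":0,"tz":0,"roll":0,"claw":0.6},{"tx":0,"ty":0,"tz":0.6,"roll":0,"claw":0.6},{"tx":0,"ty":0,"tz":1.6,"roll":0,"claw":0.6},{"tx":0,"ty":0,"tz":2.8,"roll":2,"claw":0.8},{"tx":0,"ty":0,"tz":3.8,"roll":4,"claw":1},{"tx":0,"ty":0,"tz":4.5,"roll":6,"claw":1},{"tx":0,"ty":0,"tz":4.5,"roll":8,"claw":1}]' 30
python3 - <<'E'
from workcell import bot, viewer
import cv2
for c in ["top","scene"]:
    cv2.imwrite(f"pics/{c}4.png",viewer.camera(c)[:,:,::-1])
t=cv2.imread("pics/top4.png")
cv2.imwrite("pics/topA4.png",cv2.resize(t[130:280,200:350],None,fx=4,fy=4,interpolation=cv2.INTER_CUBIC))
E
```

```text
t: 8.05
ee_pos: [475.0, -42.9, 394.5]
ee_rot: [-0.635, 0.638, 0.309, -0.307]
wrist_force: [0.1, -0.1, -0.5]
opening: 0.4
```

View pics/topA4.png

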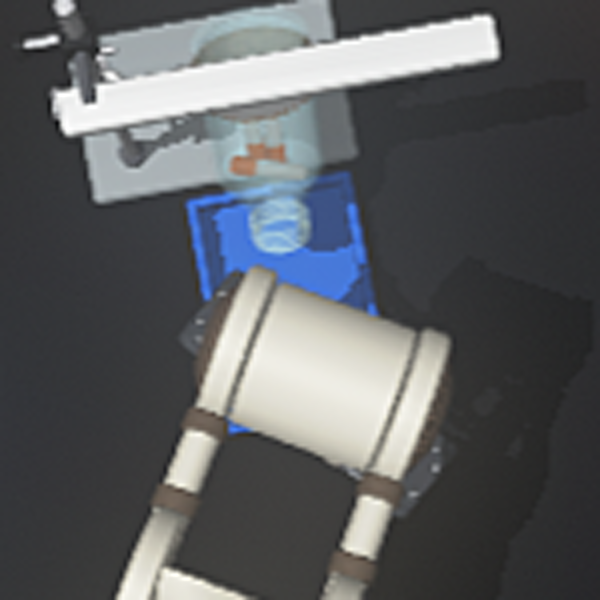

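View pics/scene4.png

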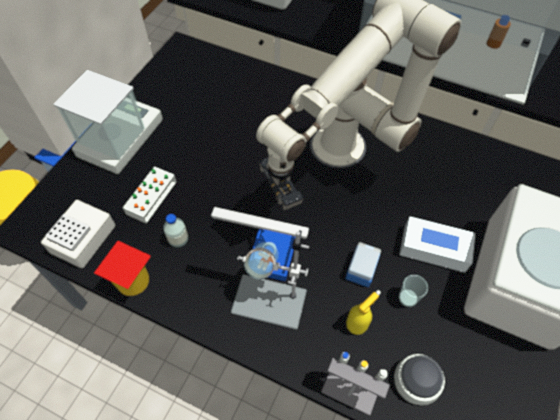

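```bash
python3 -m creep '[{"tx":0.2,"ty":0.05,"tz":0,"roll":2,"claw":1},{"tx":0.5,"ty":0.1,"tz":0,"roll":4,"claw":1},{"tx":0.9,"ty":0.2,"tz":0,"roll":6,"claw":1},{"tx":1.3,"ty":0.3,"tz":0,"roll":8,"claw":1},{"tx":1.8,"ty":0.4,"tz":0,"roll":10,"claw":1},{"tx":2.1,"ty":0.49,"tz":-0.1,"roll":10,"claw":1},{"tx":2.32,"ty":0.49,"tz":-0.2,"roll":10,"claw":1},{"tx":2.32,"ty":0.49,"tz":-0.3,"roll":10,"claw":1},{"tx":2.32,"ty":0.49,"tz":-0.3,"roll":10,"claw":1},{"tx":2.32,"ty":0.49,"tz":-0.3,"roll":10,"claw":1}]' 30
python3 - <<'E'
from h import *
from workcell import bot, viewer
import cv2
s=bot.get_state();q=s['ee_rot'];M=R.from_quat(np.r_[q[1:],q[0]]).as_matrix();print(M.round(3),s['ee_pos'],s['q'])
for c in ["top","scene"]:
    cv2.imwrite(f"pics/{c}5.png",viewer.camera(c)[:,:,::-1])
T=viewer.camera_model("top");S=viewer.camera_model("scene")
tip=s['ee_pos']+190*M[:,1]
print(proj(T,[s['ee_pos'],tip]),proj(S,[s['ee_pos'],tip]))
t=cv2.imread("pics/top5.png")
cv2.imwrite("pics/topA5.png",cv2.resize(t[110:260,200:350],None,fx=4,fy=4,interpolation=cv2.INTER_CUBIC))
t=cv2.imread("pics/scene5.png")
cv2.imwrite("pics/sceneA5.png",cv2.resize(t[140:340,180:380],None,fx=3,fy=3,interpolation=cv2.INTER_CUBIC))
E
```

```text
t: 9.4
ee_pos: [566.9, -23.2, 379.6]
ee_rot: [0.448, -0.448, -0.547, 0.547]
wrist_force: [-0.2, -0.2, -0.7]
opening: 0.5
[[-0.196 -0.    -0.981]
 [ 0.981 -0.    -0.196]
 [-0.    -1.     0.   ]] [566.85255735 -23.2197785  379.60647545] [-2.53872350e-01  1.58353383e-01  1.64747287e+00 -6.38402066e-05
  1.33579827e+00 -2.02143534e+00]
[[272.29727067 190.0890269 ]
 [272.149754   199.25260319]] [[272.52605029 194.33942007]
 [272.91562917 226.13558515]]
```

View pics/topA5.png

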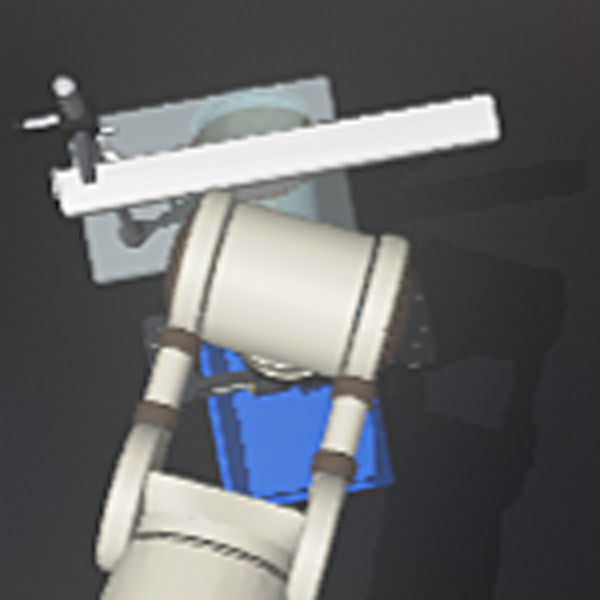

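View pics/sceneA5.png

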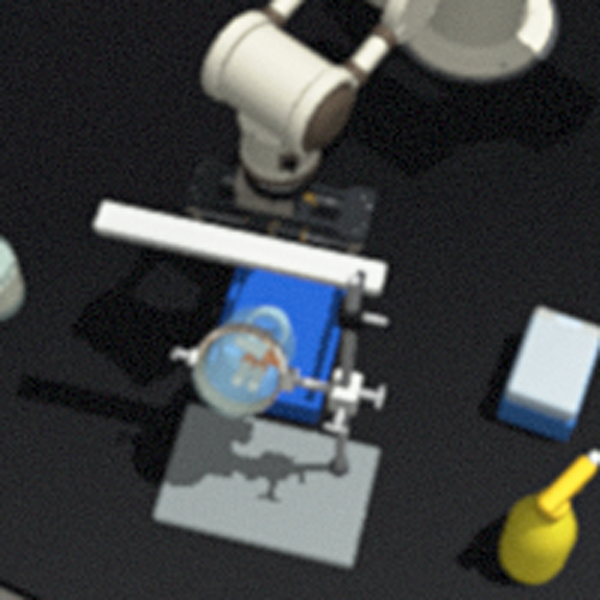

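```bash
python3 -m creep '[{"tx":-0.37,"ty":-0.08,"tz":0.65,"roll":-2,"claw":1},{"tx":-0.37,"ty":-0.08,"tz":0.65,"roll":-4,"claw":1},{"tx":-0.37,"ty":-0.08,"tz":0.65,"roll":-6,"claw":1},{"tx":-0.37,"ty":-0.08,"tz":0.65,"roll":-8,"claw":1},{"tx":-0.37,"ty":-0.08,"tz":0.65,"roll":-10,"claw":0.8},{"tx":-0.37,"ty":-0.08,"tz":0.65,"roll":-12,"claw":0.4},{"tx":-0.37,"ty":-0.08,"tz":0.65,"roll":-14,"claw":0},{"tx":-0.37,"ty":-0.08,"tz":0.65,"roll":-16,"claw":0},{"tx":-0.37,"ty":-0.08,"tz":0.65,"roll":-18,"claw":0},{"tx":-0.37,"ty":-0.08,"tz":0.65,"roll":-18,"claw":0}]' 30
python3 - <<'E'
from h import *
from workcell import bot, viewer
import cv2
s=bot.get_state();q=s['ee_rot'];M=R.from_quat(np.r_[q[1:],q[0]]).as_matrix();print(M.round(3),s['ee_pos'])
for c in ["top","scene","wrist"]:
    cv2.imwrite(f"pics/{c}6.png",viewer.camera(c)[:,:,::-1])
t=cv2.imread("pics/top6.png")
cv2.imwrite("pics/topA6.png",cv2.resize(t[110:260,200:350],None,fx=4,fy=4,interpolation=cv2.INTER_CUBIC))
t=cv2.imread("pics/scene6.png")
cv2.imwrite("pics/sceneA6.png",cv2.resize(t[140:300,190:350],None,fx=3.7,fy=3.7,interpolation=cv2.INTER_CUBIC))
E
```

```text
t: 10.75
ee_pos: [552.3, -26.3, 405.7]
ee_rot: [-0.704, 0.704, 0.07, -0.07]
wrist_force: [-0.4, -0.2, -0.2]
opening: 58.4
[[ 0.98   0.    -0.198]
 [ 0.198 -0.     0.98 ]
 [ 0.    -1.    -0.   ]] [552.25093214 -26.34520414 405.74360295]
```

View pics/topA6.png

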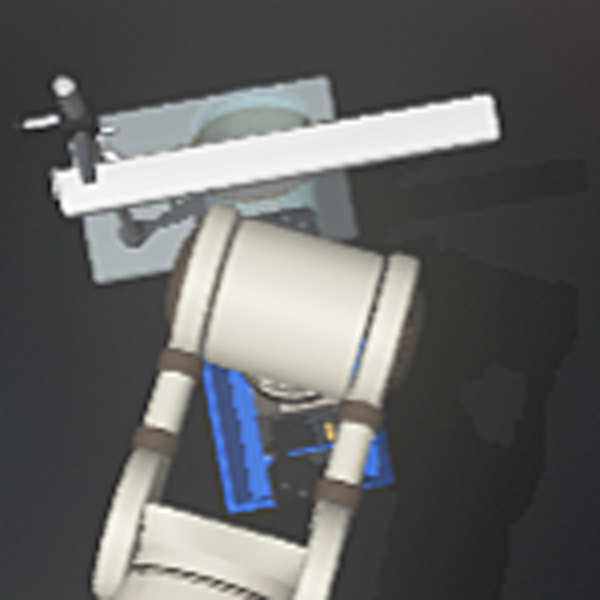

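View pics/sceneA6.png

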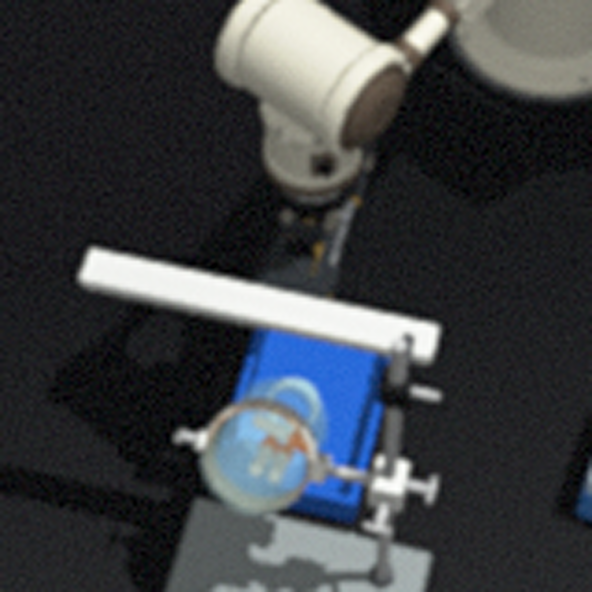

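View pics/wrist6.png

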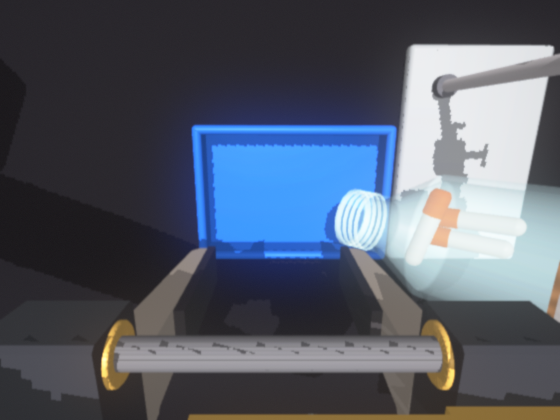

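```bash
python3 - <<'E'
from h import *
from workcell import bot, viewer
s=bot.get_state();m=viewer.camera_model("wrist");q=s['ee_rot'];Rw=R.from_quat(np.r_[q[1:],q[0]]).as_matrix();H=m['hand_eye']
p=[612,-14.5,.197]
a=np.linspace(0,2*np.pi,9)[:-1];r2=np.sqrt(.5)
mouth=np.c_[-22*np.cos(a)*r2,22*np.sin(a),115+22*np.cos(a)*r2]
L=np.r_[[[70,150,16],[70,-80,16]],mouth,[[26,0,202]]]
P=place(p,L);t=(P-s['ee_pos'])@Rw;c=(t-H[:3,3])@H[:3,:3]
print(np.c_[m['cx']+m['fx']*c[:,0]/-c[:,2],m['cy']-m['fy']*c[:,1]/-c[:,2]].round(0))
c2=wray(m,s,[(404,47)],16);print(c2)
# tray fit
cor=wray(m,s,[(195,127),(395,127)],43);print(cor, cor.mean(0))
dd=cor[1]-cor[0];print(np.linalg.norm(dd),np.arctan2(dd[1],dd[0]))
E
```

```text
[[410.  38.]
 [389. 256.]
 [334. 217.]
 [340. 196.]
 [352. 185.]
 [362. 191.]
 [364. 207.]
 [359. 226.]
 [349. 237.]
 [338. 234.]
 [426. 252.]]
[[648.03720634 137.44964881  16.        ]]
[[461.97567976  22.23526964  43.        ]
 [652.50827168  60.79569786  43.        ]] [557.24197572  41.51548375  43.        ]
194.3954094340491 0.1996852003850607
```

```bash
python3 -m creep '[{"tx":0,"ty":-0.08,"tz":0,"roll":0,"claw":0},{"tx":0,"ty":-0.08,"tz":0,"roll":0,"claw":0},{"tx":0,"ty":-0.08,"tz":0,"roll":0,"claw":0},{"tx":0.2,"ty":-0.04,"tz":-0.2,"roll":0,"claw":0},{"tx":0.59,"ty":0.04,"tz":-0.6,"roll":0,"claw":0},{"tx":0.2,"ty":-0.04,"tz":-0.2,"roll":0,"claw":0},{"tx":0.2,"ty":-0.04,"tz":-0.2,"roll":0,"claw":0},{"tx":0.2,"ty":-0.04,"tz":-0.2,"roll":0,"claw":0},{"tx":0.59,"ty":0.04,"tz":-0.6,"roll":0,"claw":0},{"tx":0.59,"ty":0.04,"tz":-0.6,"roll":0,"claw":0}]' 30
python3 - <<'E'
from workcell import bot, viewer
import cv2
s=bot.get_state();print(s['t'],s['ee_pos'],s['wrist_force'],s['joint_torque'])
cv2.imwrite("pics/wrist7.png",viewer.camera("wrist")[:,:,::-1])
s=bot.get_state();print(s['t'],s['ee_pos'],s['wrist_force'])
E
```

```text
t: 12.15
ee_pos: [576.1, -24.5, 379.9]
ee_rot: [0.704, -0.703, -0.069, 0.071]
wrist_force: [-0.3, 0.1, 0.1]
opening: 91.8
12.15 [576.07741559 -24.48416033 379.90638377] [-0.31475224  0.06355395  0.0584991 ] [  0.04605497 -38.30152988 -31.86726809   0.09089494  -0.1569274
   0.04946353]
12.2 [575.92537427 -24.5987561  380.70457117] [-0.95503921  0.37136582  0.81411847]
```

View pics/wrist7.png

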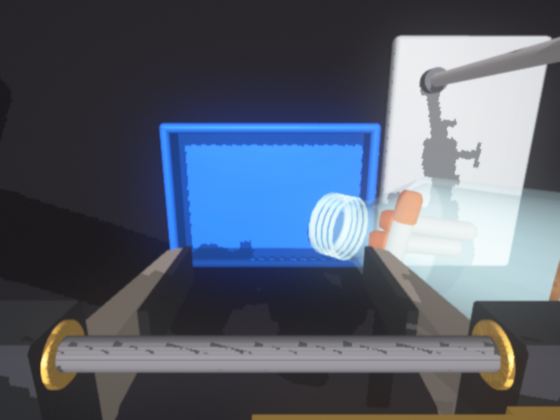

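```bash
python3 -m creep '[{"tx":-0.2,"ty":-0.04,"tz":0.2,"roll":0,"claw":0},{"tx":-0.2,"ty":-0.04,"tz":0.2,"roll":0,"claw":0},{"tx":-0.2,"ty":-0.04,"tz":0.2,"roll":0,"claw":0},{"tx":0.22,"ty":0.04,"tz":-0.22,"roll":0,"claw":0},{"tx":-0.2,"ty":-0.04,"tz":0.2,"roll":0,"claw":0},{"tx":-0.2,"ty":-0.04,"tz":0.2,"roll":0,"claw":0},{"tx":-0.2,"ty":-0.04,"tz":0.2,"roll":0,"claw":0},{"tx":-0.2,"ty":-0.04,"tz":0.2,"roll":0,"claw":0},{"tx":0.22,"ty":0.04,"tz":-0.22,"roll":0,"claw":0},{"tx":0.22,"ty":0.04,"tz":-0.22,"roll":0,"claw":0}]' 30
python3 - <<'E'
from workcell import bot, viewer
import cv2
cv2.imwrite("pics/wrist8.png",viewer.camera("wrist")[:,:,::-1])
s=bot.get_state();print(s['t'],s['ee_pos'],s['wrist_force'])
E
```

```text
t: 13.45
ee_pos: [584.8, -23.3, 372.1]
ee_rot: [-0.704, 0.704, 0.069, -0.071]
wrist_force: [-4.4, -1.7, 6.6]
opening: 91.9
13.5 [584.65813305 -23.48439937 372.9358118 ] [-4.64446923 -2.78192136  5.12935763]
```

View pics/wrist8.png

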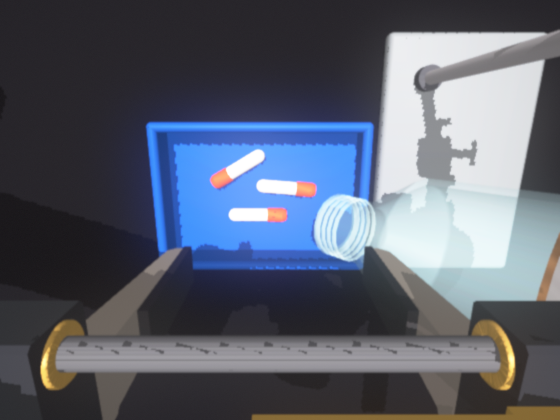

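The wrist picture shows all three tubes in the tray, at about (238,168), (287,187) and (258,214), and the bottle is empty. I'm backing off now.

```bash
python3 -m creep '[{"tx":-0.3,"ty":-0.06,"tz":0.3,"roll":0,"claw":0},{"tx":-0.7,"ty":-0.14,"tz":0.7,"roll":0,"claw":0},{"tx":-1.1,"ty":-0.22,"tz":1.1,"roll":0,"claw":0},{"tx":-1.7,"ty":-0.34,"tz":1.5,"roll":0,"claw":0},{"tx":-2.3,"ty":-0.46,"tz":1.9,"roll":0,"claw":0},{"tx":-3,"ty":-0.6,"tz":2.2,"roll":0,"claw":0},{"tx":-3.6,"ty":-0.7,"tz":2.4,"roll":0,"claw":0},{"tx":-3.8,"ty":-0.76,"tz":2.4,"roll":0,"claw":0},{"tx":-3.8,"ty":-0.76,"tz":2.4,"roll":0,"claw":0},{"tx":-3.8,"ty":-0.76,"tz":2.4,"roll":0,"claw":0}]' 30
python3 - <<'E'
from workcell import bot, viewer
import cv2
for c in ["top","wrist","scene"]:
    cv2.imwrite(f"pics/{c}9.png",viewer.camera(c)[:,:,::-1])
    r=viewer.find_in(c,"tube0");print(c,[(x['centre'].round() if hasattr(x['centre'],'round') else x['centre'],x['confidence']) for x in r])
t=cv2.imread("pics/top9.png")
cv2.imwrite("pics/topA9.png",cv2.resize(t[110:260,200:350],None,fx=4,fy=4,interpolation=cv2.INTER_CUBIC))
s=bot.get_state();print(s['t'],s['ee_pos'],s['wrist_force'])
E
```

```text
t: 14.75
ee_pos: [433.2, -53.5, 468.2]
ee_rot: [0.704, -0.703, -0.07, 0.07]
wrist_force: [0.7, -0.1, 0.5]
opening: 92.2
top []
wrist [([567.9, -44.1, 15.6], 0.9), ([591.7, -11.4, 16.4], 0.77), ([526.9, -1.2, 15.7], 0.73)]
scene [([533.4, 8.0, 17.3], 0.42)]
15.05 [432.98229088 -53.49305424 468.49726661] [ 0.00081574 -0.64609572 -0.13527725]
```

View pics/topA9.png

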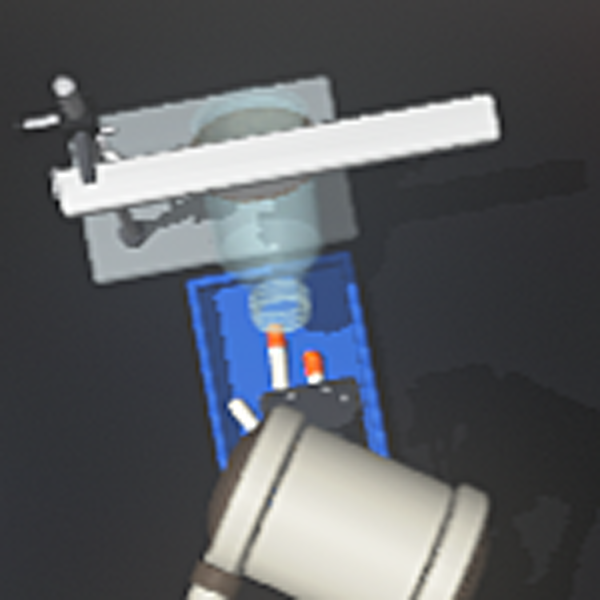

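View pics/wrist9.png

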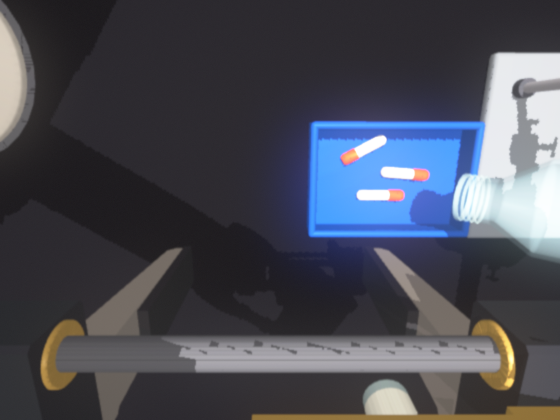

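View pics/scene9.png

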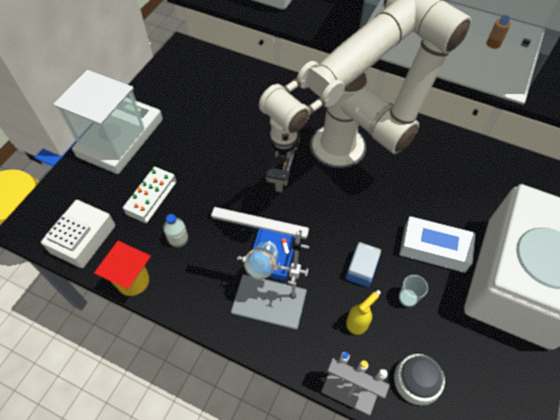

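The three tubes lie in the tray, seen in the wrist view at about (363,150), (404,173) and (380,195). The tray is still under the mouth, the arm is clear and the bystanders have not moved.

```bash
python3 -c "
from workcell import close_job
print(close_job())"
```

```text
the job is handed in; nothing more can be done
None
```

All three tubes are in the blue tray, the tray is still under the bottle's mouth, and I handed the job in at about 15 s of the 54 s allowed. No verdict was reported.

**What I did:** I pinched the tray's near end rim and slid it under the mouth. I then tapped the upper side of the bottle with the back of the opened front finger, moving square into that side. The first two strokes barely touched the glass (about 0–1 N). In the next call, two strokes went 10–12 mm deeper at about 0.2 m/s. The tubes dropped during that call, and the force read at its end was about 8 N.

**Last checks:**
- **Tubes:** The wrist picture shows all three in the tray. The network put their centres at about 16 mm height, inside the tray walls.
- **Tray:** I measured it once, before tapping: the mouth was about 39 mm along and 1 mm across from its centre. The later pictures show it unmoved.
- **Other things:** Comparing the first and last pictures by eye, the bystanders have not moved. The arm was well clear, with the wrist force near zero.

**Disagreements:**
- **Stand position:** The fixed cameras and the wrist camera differed by about 5–9 mm. I used a value in between, which is probably why the first strokes were too shallow.
- **Tubes in other cameras:** The network found no tube in the last top picture, where the arm partly hid the tray, and only one in the scene picture.

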